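# Level the casting slab with a wedge

## Robot

A 7-joint arm with a two-finger parallel gripper is mounted at the origin on the work surface. World frame = base frame: x ahead of the robot, y to its left, z up, the work surface at z = 0. Lengths are in m, angles in rad, forces in N, time in s.
With the tool pointing down it reaches from about 0.425 to 0.875 m from the base axis. Payload 4.7 kg.
Tool frame: the origin (TCP) lies midway between the tips of the shut fingers; the grasp point (between the pads) lies 19 mm behind it; z points along the fingers, y is the line along which they close (so a half turn about z gives the same grasp; the last joint's range is limited). The gripper opens to 87 mm and grips with 3 to 60 N. Pads are 19 mm wide; open, the fingers measure 117 mm over their backs; the gripper's body (75 mm by 190 mm) begins 51 mm behind the grasp point.
Start: joints at [-1.27, 0.321, -0.07, 1.45, 0.023, 1.371, -0.057], TCP at [0.184, 0.623, 0.223] pointing down, gripper open.
Joint ranges: [-2.86, 2.86], [-0.3, 2.09], [-1.38, 1.24], [0.06, 2.45], [-1.56, 4.7], [0.09, 2.05], [-2.69, 2.69]. Speed limits (rad/s): [2.57, 2.57, 3.14, 3.14, 3.14, 3.14, 3.14].

## Interface

Orientations are given as a rotation vector (axis times angle).
In Python, from bench import ctrl gives the robot as it stands. The module is installed in compiled form; this text tells all that it offers.
- The arm moves only by the shell command python3 -m handwheel 'ROWS' [FORCE]. ROWS is JSON, a list of rows, each a list of 7 numbers: the finger opening in m, from 0 to 0.087, then the shift along the tool's x, y, z in m, then the turn, a rotation vector about the tool's x, y, z in degrees. A call has 1 to 12 rows; each row shifts and turns the commanded pose from where the row before left it, along the tool's axes as they then stand; what a row does not reach is not made up. A row lasts 1/8 s, in which the tool goes at most 62.5 mm and 10.7 degrees, less where a joint would pass 70% of its speed; a pose out of reach is approached as far as the arm can. A call is refused whole if a number of a shift passes 0.0625 or a number of a turn 10.7, either way. A call with a gripper value outside its range is refused whole. The fingers move at their own pace and stop on an object; FORCE is the grip in N (left out, the last holds). Time passes only in rows, so rows that do not move let the fingers close. It gives the time, the measured TCP pose, the force, the opening and the grip force at its end, in the units of the state.
- ctrl.get_state(): the state, without advancing time (a new reading comes with each control period).
- ctrl.get_image(name): name is "scene" or "side" or "wrist"; returns (picture, depth): 480x640x3 uint8, blue, green, red; 480x640 float32, m along the optical axis (not along the pixel's ray), 0 where there is no reading.
- ctrl.camera_info(name): a dict with "intrinsics" (3x3 intrinsics, pixels), "R" (3x3) and "t" (3): a world point X has camera coordinates R X + t. Camera axes: x right, y down, z forward; pixel columns grow to the right and rows downward; lengths in m; the calibration is good to about 2 mm. The wrist camera is an equidistant fisheye: a pixel r from the principal point sees the ray r / f radians off the axis. A picture is of the moment at which its call begins: read the wrist's pose just before it. camera_info takes no time and is no camera call; for the wrist camera it gives the pose at the moment of the call.
- ctrl.close_job(): hands the job in; it is judged then, once.
The state is a dict: "time": time; "joint_positions": joint angles; "qd": joint speeds; "joint_torque": joint torques, N m; "position": TCP position; "tool_rot": TCP orientation; "ft_force": force on the tool from outside, world axes, zero at the start; "torque": the same for the moment, N m; "grip_width": opening from 0.0 (shut) to 1.0 (fully open); "grip_force": force on a finger pad.
Only numpy, scipy, OpenCV 4.12 (cv2) and the standard library are available. Lean on these libraries where they do the work, as an engineer would, in place of code of your own. Each camera call takes 0.05 s, during which the arm holds its last target. There are 200 camera calls.

## Task

The slab carrying the plaster mould has a low corner. Pick up the wooden wedge, set it on the table pointing straight at that corner and slide it, thin end first, under the corner's screw foot, gently and slowly, until the bubble of the level on the slab sits between its two black lines; then let go and leave the wedge there, flat on the table and carrying the corner. Do not touch the slab or what stands on it with the arm, and leave everything else on the table where it is.

Things in the scene. Friction and masses are not known exactly. Their poses are not given: they have to be found in the camera images.
- stand: Fixed stand under the slab: two clay props and a 6 mm high tie bar at x = 190 mm (the pivot line), two 37 mm high rest blocks at x = 105, y = +-90 mm under the tipped slab. Origin on the table straight below the low corner's screw foot. x is level, from this low corner to the far corner: the wedge goes in along +x, its middle on y = 0.
- corner (a point): Where the low corner's steel screw foot (20 mm ball end) leaves the slab's underside, 44 mm above the table when level. How far the foot is screwed out differs each time and is not measured: its lowest point is 18 to 26 mm above the table when the slab is level, about 11 mm less at the start. Its load on what lifts it is some 3 to 5 N.
- bubble (a joint): Bubble's place (m) along the level's green vial: 0 centred, positive towards the far corner (near corner low), negative towards the near corner (too high); stops at +-0.024. Between, 0.7 m per rad of tilt, 3.7 mm per mm of lift at the foot; settles in about 1 s. The white bubble is 15 mm long, the black lines 24 mm apart, so within about 4 mm of 0 it lies between them.
- slab_point (a point): Outermost point of the slab's low corner, on its top face, 22 mm beyond the foot, 60 mm above the table when level. The wooden slab, 300 mm square, 16 mm thick, rocks only about the line across its left and right corners and starts 0.06 rad low. Fixed on it: a level (aluminium bar 110 x 34 mm along the stand's x, its vial in the middle) and a 95 mm high plaster mould.
- wedge: Plain pale wooden wedge, 200 mm long, 40 mm wide, 130 g, lying flat. Origin at the middle of its underside; its x axis points to the thin end. Thickness falls evenly from 35 mm at the butt (x = -100 mm) to 3 mm at the thin end (x = +100 mm), a slope of 0.16.
- wedge_tip (a point): Middle of the wedge's thin edge, on its underside; axes as the wedge's.
- packer: Flat wooden packer of the wedge's wood, 200 x 40 mm, evenly 22 mm thick; not to be used. Origin at the middle of its underside.
- prop: Loose fired-clay prop, upright cylinder 36 mm across, 60 mm high. Leave it. Origin under its centre.
- vase: Unfired clay vase, 104 mm across, 135 mm high, standing. Leave it. Origin under its centre.
- jar: White jar, 68 mm across, 85 mm high, standing. Leave it. Origin under its centre.
- rib: Dark wooden disc scraper, 70 mm across, 7 mm thick, lying flat. Leave it. Origin under its centre.
- brush: Wooden-handled brush lying on the table at the left. Leave it. Origin near its middle.
- bowl: Fired-clay bowl, 120 mm across, 50 mm high, on the right. Leave it. Origin under its centre.
Things that resemble listed ones, but are neither listed nor needed, are in the scene too. Leave any blue, orange or yellow look-alike of the wedge alone.

How it is judged:
On the way:
1. the wedge lies on the table with its thin end under the foot, pointing straight in, before the slab has risen (x of wedge_tip in the frame of stand above 0.004 m and y of wedge_tip in the frame of stand between -0.02 and 0.02 m and height (world z) of wedge_tip below 0.008 m and angle between the x axis of wedge and the x axis of stand, either way round below 0.25 rad and value of joint bubble above 0.018 m), for 0.05 s.
At the end, for the whole second after the job is handed in: The bubble rests within 4 mm of its centre (between the two lines), the wedge lies flat on the table (within 0.05 rad), pointing along the stand's x within 0.25 rad, at rest, and bears the slab's foot with more than 1.5 N (value of joint bubble between -0.004 and 0.004 m and contact force between wedge and stand above 1.5 N and angle between wedge's own z axis and vertical below 0.05 rad and height (world z) of wedge below 0.006 m and angle between the x axis of wedge and the x axis of stand, either way round below 0.25 rad and linear speed of wedge below 0.01 m/s); the robot touches nothing.
It fails at once if the arm or fingers press on the slab, what stands on it, or its stand (over 2 N) (contact force between any of the fingers, the arm and stand above 2 N).
It fails at once if the wedge is rammed against the slab's foot or the stand (over 15 N) (contact force between wedge and stand above 15 N).
It fails at once if another thing on the table is shifted by more than 30 mm (distance of any of packer, prop, vase, jar, rib, brush, bowl from where it was at the start of the episode above 0.03 m).
It also fails if it takes over 72 s, if anything falls off the work surface, if the arm or the gripper's body presses on something with over 40 N, if the wrist force passes 120 N, or if a joint passes its speed limit or range.

## Working session

There is one attempt and no reset: what is moved stays moved. The work goes in short steps, Python scripts to look and compute and a shell command to move; the robot and the scene stay as the last step left them, time stands still between calls to the robot, and variables do not carry over. Pictures are saved under pics/ and viewed, at most 11 in all, crops included, and the job is handed in when it is done.

```bash
mkdir -p pics; cat > h.py <<'E'
import numpy as np, cv2
from bench import ctrl
def ray(ci,u,v,wrist=False):
    K=np.array(ci["intrinsics"]);R=np.array(ci["R"]);t=np.array(ci["t"])
    a=(u-K[0,2])/K[0,0];b=(v-K[1,2])/K[1,1]
    if wrist:
        r=np.hypot(a,b); s=np.sin(r)/r if r>1e-9 else 1; d=np.array([a*s,b*s,np.cos(r)])
    else: d=np.array([a,b,1.])
    return -R.T@t, R.T@d
def onplane(ci,u,v,z,wrist=False):
    o,d=ray(ci,u,v,wrist); return o+d*(z-o[2])/d[2]
def cloud(ci,dep):
    v,u=np.mgrid[:480,:640];K=np.array(ci["intrinsics"])
    P=np.stack([(u-K[0,2])/K[0,0]*dep,(v-K[1,2])/K[1,1]*dep,dep],-1)
    return (P-np.array(ci["t"]))@np.array(ci["R"])
E
python3 - <<'E'
from h import *
print({k:np.round(v,3) for k,v in ctrl.get_state().items()})
for n in("scene","side","wrist"):
    ci=ctrl.camera_info(n); im,d=ctrl.get_image(n); cv2.imwrite(f"pics/{n}0.png",im); np.savez(f"{n}0.npz",im=im,d=d,**ci)
    R=np.array(ci["R"]);print(n,-R.T@np.array(ci["t"]),np.round(ci["intrinsics"],1).tolist(), (d>0).mean(), R.round(2).tolist())
E
```

```text
{'time': np.float64(0.0), 'joint_positions': array([-1.27 ,  0.322, -0.07 ,  1.452,  0.023,  1.371, -0.057]), 'qd': array([-0.   ,  0.   ,  0.   , -0.001,  0.001,  0.001, -0.   ]), 'joint_torque': array([ 0.0000e+00, -4.9129e+01, -4.0400e-01, -3.1252e+01, -6.4000e-02,
        4.4000e-02,  0.0000e+00]), 'position': array([0.184, 0.623, 0.221]), 'tool_rot': array([-4.490e-01, -3.109e+00,  3.000e-03]), 'ft_force': array([ 0.862, -0.792, -1.648]), 'torque': array([-0.019, -0.029,  0.012]), 'grip_force': np.float64(0.0), 'grip_width': np.float64(0.999)}
scene [0.94031333 0.7010359  0.88182801] [[500.9, 0.0, 308.6], [0.0, 500.9, 239.3], [0.0, 0.0, 1.0]] 0.9960970052083333 [[-0.86, 0.52, -0.0], [0.36, 0.6, -0.71], [-0.37, -0.61, -0.7]]
side [0.22963807 1.07665699 0.9239221 ] [[458.1, 0.0, 322.2], [0.0, 458.1, 241.3], [0.0, 0.0, 1.0]] 0.9960872395833333 [[-0.97, -0.25, 0.01], [-0.16, 0.58, -0.8], [0.2, -0.77, -0.6]]
wrist [0.10544088 0.64617945 0.38376495] [[371.6, 0.0, 320.3], [0.0, 371.6, 244.0], [0.0, 0.0, 1.0]] 0.9960904947916667 [[0.28, 0.96, -0.0], [0.92, -0.27, 0.29], [0.28, -0.08, -0.96]]
```

View pics/scene0.png

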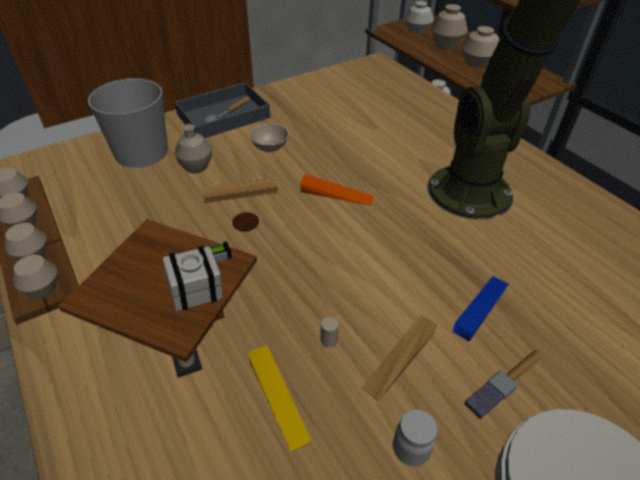

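View pics/side0.png

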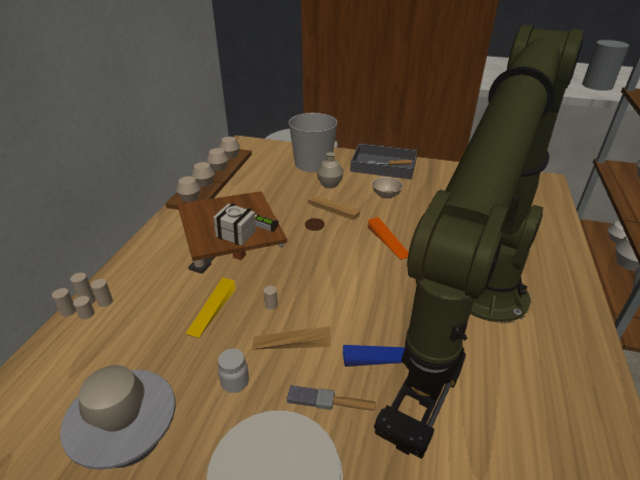

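The scene view shows two pale pieces of wood, at (402,357) and (240,190), plus look-alikes in yellow, blue and orange. The slab has corners at (148,222), (255,262), (188,356) and (65,305), and the level shows near (222,250). Next I'll measure heights with the depth images.

```bash
python3 - <<'E'
from h import *
D={n:dict(np.load(f"{n}0.npz")) for n in("scene","side","wrist")}
S=D["scene"];C=cloud(S,S["d"]);T=D["side"];CT=cloud(T,T["d"])
for nm,(cl,u,v) in dict(slabA=(C,148,225),slabB=(C,250,262),slabC=(C,188,350),slabD=(C,70,304)).items(): print(nm,cl[v,u].round(3))
# pale pieces: profile of height along the long axis
for nm,cl,im,(u0,v0,u1,v1) in (("A scene",C,S["im"],(355,310,445,405)),("A side",CT,T["im"],(245,320,340,355)),("B scene",C,S["im"],(195,172,285,208)),("B side",CT,T["im"],(300,190,365,222))):
    P=cl[v0:v1,u0:u1].reshape(-1,3); P=P[(P[:,2]>0.006)&(P[:,2]<.06)]
    (cx,cy),(w,h),a=cv2.minAreaRect(P[:,:2].astype(np.float32)*1000)
    m=P[:,:2].mean(0);U=np.linalg.svd(P[:,:2]-m,full_matrices=False)[2][0]
    s=(P[:,:2]-m)@U; print(nm,len(P),(round(cx),round(cy)),(round(w),round(h)),round(a,1),"axis",U.round(3))
    for lo in np.linspace(s.min(),s.max(),9)[:-1]:
        q=P[(s>=lo)&(s<lo+np.ptp(s)/8)]; print("   ",q[:,:2].mean(0).round(3),np.percentile(q[:,2],[50,90]).round(4))
# slab plane
P=C[225:355,65:255].reshape(-1,3);P=P[(P[:,2]>.03)&(P[:,2]<.085)]
A=np.c_[P[:,:2],np.ones(len(P))]
for i in range(5):
    c=np.linalg.lstsq(A,P[:,2],rcond=None)[0]; r=abs(A@c-P[:,2]); k=r<.004 if i else r<.015; A=A[k];P=P[k]
print("slab plane",c,len(P),"downhill",-c[:2]/np.hypot(*c[:2]))
im=S["im"]; a=cv2.resize(im[300:405,345:455],(400,380),interpolation=2); b=cv2.resize(im[160:220,190:290],(400,240),interpolation=2); s=cv2.resize(im[210:370,60:265],(400,312),interpolation=2); w=cv2.resize(D["wrist"]["im"],(400,300))
e=cv2.resize(T["im"][310:365,240:345],(400,210),interpolation=2)
cv2.imwrite("pics/crop.png",np.block([[[np.vstack([a,e])],[np.vstack([s,cv2.resize(b,(400,278))])]]]) if 0 else np.hstack([np.vstack([a,e]),np.vstack([s,cv2.resize(b,(400,278))])]))
E
```

```text
slabA [ 0.815 -0.26   0.059]
slabB [ 0.656 -0.028  0.052]
slabC [0.863 0.125 0.062]
slabD [ 1.029 -0.096  0.072]
A scene 1913 (490, 320) (226, 44) 17.2 axis [0.959 0.282]
    [0.405 0.299] [0.0341 0.036 ]
    [0.422 0.302] [0.0327 0.0358]
    [0.448 0.31 ] [0.0283 0.0312]
    [0.476 0.318] [0.0236 0.0268]
    [0.503 0.326] [0.019  0.0217]
    [0.53  0.334] [0.0147 0.0177]
    [0.557 0.342] [0.0102 0.0127]
    [0.58  0.349] [0.0072 0.0094]
A side 1080 (503, 325) (196, 47) 17.3 axis [0.966 0.257]
    [0.418 0.306] [0.0312 0.0345]
    [0.443 0.313] [0.0274 0.0308]
    [0.466 0.319] [0.0235 0.0267]
    [0.489 0.326] [0.0195 0.0232]
    [0.514 0.332] [0.0161 0.0191]
    [0.537 0.338] [0.0126 0.0156]
    [0.56  0.344] [0.0089 0.0119]
    [0.581 0.35 ] [0.007  0.0089]
B scene 1013 (539, -347) (137, 251) 60.5 axis [-0.943  0.332]
    [ 0.635 -0.351] [0.021  0.0251]
    [ 0.616 -0.337] [0.0215 0.0243]
    [ 0.59  -0.328] [0.0212 0.0249]
    [ 0.563 -0.319] [0.022  0.0246]
    [ 0.536 -0.31 ] [0.0218 0.0247]
    [ 0.509 -0.301] [0.0212 0.024 ]
    [ 0.482 -0.292] [0.0216 0.0249]
    [ 0.46  -0.286] [0.0217 0.0247]
B side 507 (563, -273) (141, 202) 72.1 axis [-0.956  0.292]
    [ 0.634 -0.342] [0.0191 0.0232]
    [ 0.611 -0.333] [0.0194 0.0224]
    [ 0.588 -0.319] [0.0187 0.0226]
    [ 0.567 -0.301] [0.0172 0.022 ]
    [ 0.541 -0.302] [0.0197 0.0224]
    [ 0.514 -0.301] [0.0194 0.0229]
    [ 0.49  -0.294] [0.0198 0.0228]
    [ 0.465 -0.286] [0.0186 0.0223]
slab plane [ 0.0580488  -0.00884532  0.01084921] 11597 downhill [-0.98858891  0.15063852]
```

View pics/crop.png

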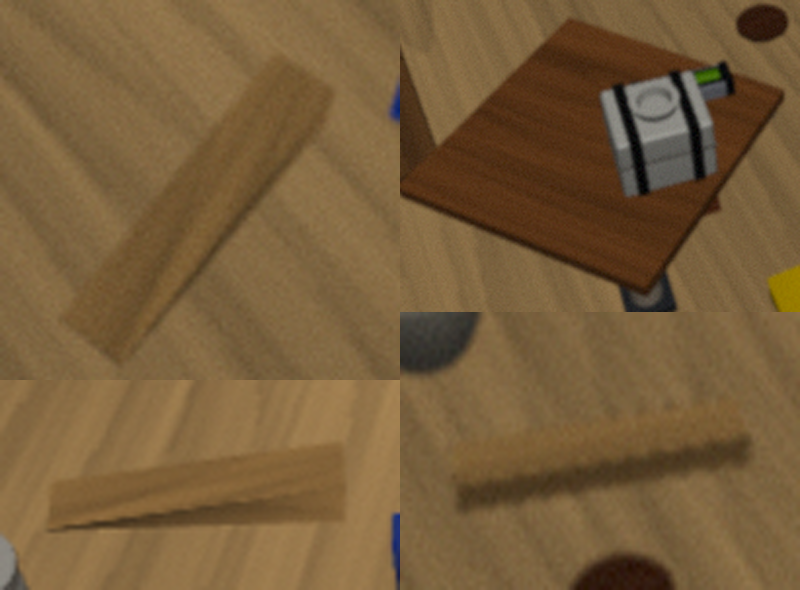

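View pics/wrist0.png

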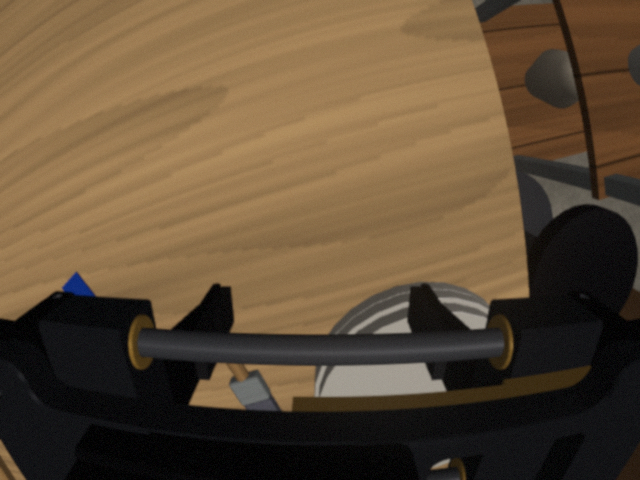

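The wedge is piece A, at scene (402,357) and side (290,340): its height falls evenly from 35 to about 5 mm, and the side crop shows its taper. Piece B, at scene (240,190), is evenly 22 mm thick, so it is the packer. The low corner is at scene (255,262). The wrist view shows only the brush and plates.

```bash
cat >> h.py <<'E'
def slab(cl,im,box):
    u0,v0,u1,v1=box
    P=cl[v0:v1,u0:u1].reshape(-1,3); k=abs(P[:,2]-(.0580*P[:,0]-.0088*P[:,1]+.0108))<.008
    P=P[k&(P[:,2]>.04)]
    m=np.zeros((800,900),np.uint8); q=np.int32((P[:,:2]-[.5,-.4])*1000)
    m[np.clip(q[:,1],0,799),np.clip(q[:,0],0,899)]=255
    m=cv2.morphologyEx(cv2.morphologyEx(m,cv2.MORPH_CLOSE,np.ones((9,9))),cv2.MORPH_OPEN,np.ones((9,9)))
    c=max(cv2.findContours(m,0,1)[0],key=cv2.contourArea)
    r=cv2.minAreaRect(c); return r[1],r[2],cv2.boxPoints(r)/1000+[.5,-.4]
E
python3 - <<'E'
from h import *
for n,box in (("scene",(60,215,262,365)),("side",(172,190,290,272))):
    S=dict(np.load(f"{n}0.npz"));C=cloud(S,S["d"])
    wh,a,b=slab(C,S["im"],box);print(n,np.round(wh),round(a,1),b.round(3).tolist())
    e=[b[i]-b[(i+2)%4] for i in range(2)]; print([np.degrees(np.arctan2(x[1],x[0])).round(1) for x in e])
    # small clutter
    m=((C[...,2]>.008)&(C[...,2]<.2)&(C[...,0]>.2)&(C[...,0]<.72)&(abs(C[...,1])<.45)).astype(np.uint8)
    k,l,st,ce=cv2.connectedComponentsWithStats(m)
    for i in range(1,k):
        if st[i,4]>60:
            P=C[l==i]; print("  ",ce[i].round(),"x",np.percentile(P[:,0],[1,99]).round(3),"y",np.percentile(P[:,1],[1,99]).round(3),"z",np.percentile(P[:,2],98).round(3))
E
```

```text
scene [305. 304.] 36.5 [[0.629, -0.043], [0.81, -0.287], [1.055, -0.106], [0.874, 0.139]]
[np.float64(171.6), np.float64(-98.5)]
   [273. 146.] x [0.323 0.423] y [-0.45  -0.415] z 0.052
   [329. 189.] x [0.269 0.401] y [-0.257 -0.115] z 0.036
   [239. 189.] x [0.454 0.643] y [-0.363 -0.273] z 0.026
   [246. 221.] x [0.557 0.619] y [-0.23  -0.173] z 0.012
   [232. 262.] x [0.639 0.72 ] y [-0.144  0.017] z 0.079
   [477. 311.] x [0.203 0.364] y [0.278 0.363] z 0.036
   [405. 351.] x [0.406 0.573] y [0.282 0.359] z 0.036
   [329. 331.] x [0.583 0.616] y [0.196 0.23 ] z 0.063
side [301. 311.] 36.5 [[0.631, -0.037], [0.816, -0.287], [1.058, -0.108], [0.873, 0.142]]
[np.float64(170.6), np.float64(-97.6)]
   [386. 193.] x [0.328 0.422] y [-0.449 -0.413] z 0.05
   [334. 206.] x [0.452 0.644] y [-0.362 -0.271] z 0.024
   [272. 235.] x [0.64  0.719] y [-0.137  0.02 ] z 0.076
   [384. 233.] x [0.275 0.401] y [-0.257 -0.129] z 0.033
   [270. 297.] x [0.583 0.616] y [0.197 0.232] z 0.062
   [300. 338.] x [0.406 0.571] y [0.283 0.359] z 0.034
   [371. 354.] x [0.222 0.364] y [0.282 0.365] z 0.034
```

```bash
python3 -m handwheel '[[0.087,-0.05,-0.04,0,0,0,-10],[0.087,-0.05,-0.04,0,0,0,-10],[0.087,-0.04,-0.06,0,0,0,-10],[0.087,0.0,-0.05,0,0,0,0],[0.087,0,0,0,0,0,0]]' 40
```

```text
time: 0.78
position: [0.3157, 0.4257, 0.2226]
tool_rot: [-0.358, 3.121, -0.002]
ft_force: [1.1, 0.2, -0.0]
grip_width: 0.998
grip_force: 0.0
```

```bash
python3 -m handwheel '[[0.087,-0.05,-0.03,0,0,0,-3],[0.087,-0.05,-0.03,0,0,0,0],[0.087,-0.05,-0.03,0,0,0,0],[0.087,-0.05,-0.03,0,0,0,0],[0.087,-0.04,-0.02,0,0,0,0],[0.087,0,0,0,0,0,0],[0.087,0,0,0,0,0,0]]'; python3 - <<'E'
from h import *
ci=ctrl.camera_info("wrist");im,d=ctrl.get_image("wrist");cv2.imwrite("pics/w1.png",im);np.savez("w1.npz",im=im,d=d,**ci)
E
```

```text
time: 1.65
position: [0.5809, 0.3625, 0.2218]
tool_rot: [0.453, -3.107, -0.001]
ft_force: [-0.5, 1.2, -0.1]
grip_width: 1.002
grip_force: 0.0
```

View pics/w1.png

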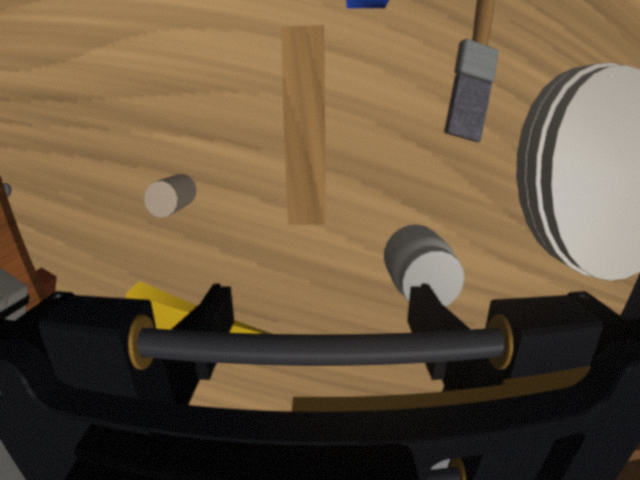

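The wrist view shows the wedge clearly. Its butt edge runs from (282,27) to (323,25) and its thin edge from (288,224) to (325,223). The prop is at left (165,197) and the jar at (435,275).

```bash
python3 - <<'E'
from h import *
from scipy.spatial.transform import Rotation as Ro
S=dict(np.load("w1.npz"))
b=[onplane(S,u,v,.035,True) for u,v in((282,27),(323,25))]; t=[onplane(S,u,v,.003,True) for u,v in((288,224),(325,223))]
B=(b[0]+b[1])[:2]/2;T=(t[0]+t[1])[:2]/2
print(B,T,np.linalg.norm(T-B),np.linalg.norm(b[0]-b[1]),np.linalg.norm(t[0]-t[1]),np.degrees(np.arctan2(*(T-B)[::-1])))
a=(T-B)/np.linalg.norm(T-B)
G=B+a*.03; st=ctrl.get_state();R=Ro.from_rotvec(st["tool_rot"]).as_matrix()
print("grip",G,"tool delta",R.T@(np.r_[G,.006]-st["position"]),"tool x ang",np.degrees(np.arctan2(R[1,0],R[0,0])))
E
```

```text
[0.40693023 0.29408354] [0.59644377 0.35260952] 0.19834483607031417 0.03807536813491465 0.039153187113099626 17.161848059323813
grip [0.43559448 0.3029357 ] tool delta [ 0.15576448 -0.01612235  0.21639984] tool x ang -163.33864272845108
```

```bash
python3 -m handwheel '[[0.087,0.05,-0.006,0,0,0,-0.5],[0.087,0.05,-0.006,0,0,0,0],[0.087,0.055,-0.004,0,0,0,0],[0.087,0,0,0.05,0,0,0],[0.087,0,0,0.05,0,0,0],[0.087,0,0,0.045,0,0,0],[0.087,0,0,0,0,0,0],[0.087,0,0,0,0,0,0]]' ; python3 - <<'E'
from h import *
from scipy.spatial.transform import Rotation as Ro
st=ctrl.get_state();R=Ro.from_rotvec(st["tool_rot"]).as_matrix()
print("tool delta",R.T@(np.r_[.4356,.3029,.006]-st["position"]),"tool x ang",np.degrees(np.arctan2(R[1,0],R[0,0])))
E
```

```text
time: 2.7
position: [0.4388, 0.3022, 0.0796]
tool_rot: [-0.467, 3.104, 0.003]
ft_force: [-0.1, -0.0, 0.6]
grip_width: 1.003
grip_force: 0.0
tool delta [0.00301346 0.00153922 0.07359231] tool x ang -162.90577767129852
```

```bash
python3 -m handwheel '[[0.087,0.002,0.001,0.035,0,0,0],[0.087,0,0,0.025,0,0,0],[0.087,0,0,0.013,0,0,0],[0.087,0,0,0,0,0,0],[0.02,0,0,0,0,0,0],[0.02,0,0,0,0,0,0],[0.02,0,0,0,0,0,0],[0.02,0,0,0,0,0,0],[0.02,0,0,0,0,0,0]]' 40
```

```text
time: 3.82
position: [0.4362, 0.3011, 0.0046]
tool_rot: [-0.465, 3.107, 0.0]
ft_force: [-0.1, 0.0, -0.1]
grip_width: 0.518
grip_force: 0.0
```

```bash
python3 -m handwheel '[[0.02,0,0,0,0,0,0],[0.02,0,0,-0.015,0,0,0],[0.02,0,0,-0.025,0,0,0],[0.02,0,0,-0.035,0,0,0],[0.02,0,0,-0.045,0,0,0],[0.02,0,0,0,0,0,0],[0.02,0,0,0,0,0,0]]'
```

```text
time: 4.7
position: [0.4359, 0.3008, 0.1247]
tool_rot: [0.465, -3.107, -0.0]
ft_force: [0.3, -0.3, -1.5]
grip_width: 0.459
grip_force: 39.9
```

```bash
python3 -m handwheel '[[0.02,0,-0.03,0,0,0,3],[0.02,0,-0.04,0,0,0,3.2],[0.02,0,-0.04,0,0,0,3.2],[0.02,0,-0.04,0,0,0,3.2],[0.02,0,-0.04,0,0,0,3.2],[0.02,0,-0.04,0,0,0,3.2],[0.02,0,-0.04,0,0,0,3.2],[0.02,0,-0.03,0,0,0,3.2],[0.02,0,-0.01,0,0,0,0],[0.02,0,0,0,0,0,0],[0.02,0,0,0,0,0,0]]' ; python3 - <<'E'
from h import *
from scipy.spatial.transform import Rotation as Ro
st=ctrl.get_state();R=Ro.from_rotvec(st["tool_rot"]).as_matrix()
print("tool delta",R.T@(np.r_[.4374,-.0126,.006]-st["position"]),"tool x ang",np.degrees(np.arctan2(R[1,0],R[0,0])))
ci=ctrl.camera_info("scene");im,d=ctrl.get_image("scene")
cj=ctrl.camera_info("side");jm,e=ctrl.get_image("side")
np.savez("s2.npz",im=im,d=d,jm=jm,e=e)
cv2.imwrite("pics/s2.png",np.hstack([cv2.resize(im[150:350,180:380],(400,400)),cv2.resize(jm[170:370,220:420],(400,400))]))
E
```

```text
time: 6.08
position: [0.4659, -0.0034, 0.1245]
tool_rot: [-0.226, -3.133, -0.001]
ft_force: [0.1, -0.2, -0.1]
grip_width: 0.459
grip_force: 39.9
tool delta [ 0.02688763 -0.01324237  0.11848867] tool x ang 171.74984252031132
```

View pics/s2.png

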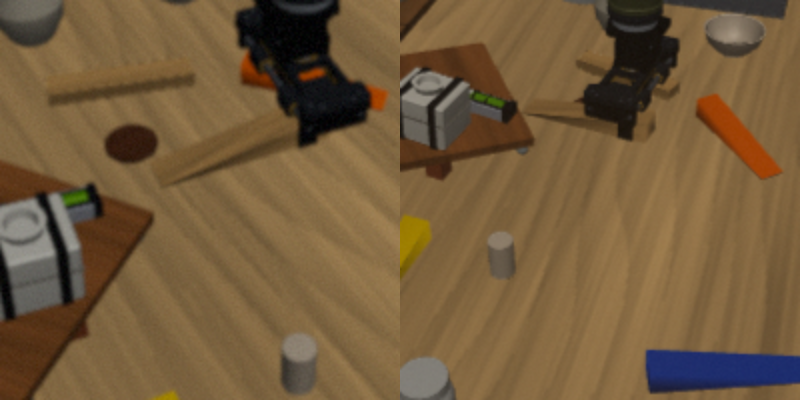

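The wedge is held level and points at the corner. The foot shows at side pixel (281,245).

```bash
python3 -m handwheel '[[0.02,0.027,-0.013,0.02,0,0,0],[0.02,0,0,0.04,0,0,0],[0.02,0,0,0.035,0,0,0],[0.02,0,0,0.012,0,0,0],[0.02,0,0,0.008,0,0,0],[0.02,0,0,0.003,0,0,0],[0.02,0,0,0,0,0,0],[0.02,0,0,0,0,0,0]]'; python3 - <<'E'
from h import *
S=dict(np.load("side0.npz"))
for u,v in((280,244),(282,246)): print(onplane(S,u,v,.014).round(4))
E
```

```text
time: 7.18
position: [0.4379, -0.0138, 0.0072]
tool_rot: [0.23, 3.132, 0.001]
ft_force: [0.1, -0.0, -0.2]
grip_width: 0.457
grip_force: 39.9
[ 0.6633 -0.0484  0.014 ]
[ 0.6535 -0.0399  0.014 ]
```

```bash
python3 -m handwheel '[[0.06,0,0,0,0,0,0],[0.06,0,0,0,0,0,0],[0.06,0,0,0,0,0,0],[0.06,0.013,0,0,0,0,0],[0.06,0,0,0,0,0,0]]'; python3 - <<'E'
from h import *
from scipy.spatial.transform import Rotation as Ro
st=ctrl.get_state();R=Ro.from_rotvec(st["tool_rot"]).as_matrix()
print("tool x ang",np.degrees(np.arctan2(R[1,0],R[0,0])))
ims=[]
for n,sl in(("scene",(150,350,180,380)),("side",(170,370,220,420))):
    ci=ctrl.camera_info(n);im,d=ctrl.get_image(n);np.savez(n+"3.npz",im=im,d=d,**ci)
    ims.append(cv2.resize(im[170:270,225:325] if n=="scene" else im[200:270,240:340],(400,400) if n=="scene" else (400,280),interpolation=2))
ims[1]=cv2.copyMakeBorder(ims[1],0,120,0,0,0)
cv2.imwrite("pics/s3.png",np.hstack(ims))
E
```

```text
time: 7.8
position: [0.4228, -0.0118, 0.0062]
tool_rot: [-0.229, -3.132, -0.001]
ft_force: [-0.8, 0.4, -0.0]
grip_width: 0.688
grip_force: 0.0
tool x ang 171.6307469648981
```

View pics/s3.png

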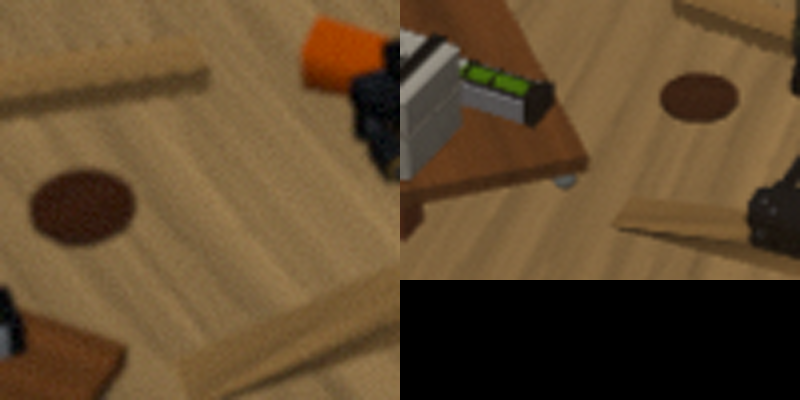

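```bash
python3 - <<'E'
from h import *
S=dict(np.load("scene3.npz"));T=dict(np.load("side3.npz"))
a=[onplane(S,270.8,264,.002),onplane(T,294.3,253.5,.002)];print("tip",np.round(a,4))
print("foot",onplane(T,281.3,245.3,.018).round(4),onplane(T,281.3,247,.010).round(4))
C=cloud(S,S["d"])
P=C[150:280,225:330].reshape(-1,3);o=np.array([.654,-.045]);ax=np.array([.989,-.148]);n=np.array([.148,.989])
s=(P[:,:2]-o)@ax;y=(P[:,:2]-o)@n;k=(P[:,2]>.005)&(P[:,2]<.05)&(abs(y)<.04)&(s<-.03)&(s>-.18)
for lo in np.arange(-.18,-.04,.02):
    q=k&(s>lo)&(s<lo+.02); print(lo.round(2),q.sum(),np.percentile(y[q],[3,97]).round(3) if q.sum()>5 else "",np.median(P[q,2]).round(4))
E
```

```text
tip [[ 0.5994 -0.041   0.002 ]
 [ 0.6078 -0.0271  0.002 ]]
foot [ 0.655  -0.0379  0.018 ] [ 0.6558 -0.0391  0.01  ]
-0.18 144 [-0.018  0.022] 0.0222
-0.16 139 [-0.017  0.022] 0.0194
-0.14 124 [-0.018  0.023] 0.016
-0.12 130 [-0.017  0.022] 0.0132
-0.1 117 [-0.018  0.023] 0.0098
-0.08 96 [-0.016  0.024] 0.0073
-0.06 23 [-0.017  0.022] 0.0062
```

```bash
python3 -m handwheel '[[0.03,0,0,0,0,0,0],[0.03,0,0,0,0,0,0],[0.03,0,0,0,0,0,0],[0.03,-0.003,0,0,0,0,0],[0.03,-0.005,-0.0005,0,0,0,0],[0.03,-0.005,-0.0005,0,0,0,0],[0.03,-0.005,-0.0005,0,0,0,0],[0.03,-0.005,-0.0005,0,0,0,0],[0.03,-0.005,0,0,0,0,0],[0.03,-0.005,0,0,0,0,0],[0.03,-0.005,0,0,0,0,0],[0.03,0,0,0,0,0,0]]' 12; python3 -m handwheel '[[0.03,-0.003,0,0,0,0,0],[0.03,-0.003,0,0,0,0,0],[0.03,-0.003,0,0,0,0,0],[0.03,-0.003,0,0,0,0,0],[0.03,-0.003,0,0,0,0,0],[0.03,-0.003,0,0,0,0,0],[0.03,-0.003,0,0,0,0,0],[0.03,0,0,0,0,0,0]]'
```

```text
time: 9.4
position: [0.463, -0.0199, 0.0066]
tool_rot: [0.23, 3.131, -0.001]
ft_force: [1.0, 0.3, -0.1]
grip_width: 0.458
grip_force: 12.0
time: 10.4
position: [0.4828, -0.0227, 0.0066]
tool_rot: [0.23, 3.133, -0.0]
ft_force: [-0.3, -0.1, 1.4]
grip_width: 0.459
grip_force: 12.0
```

```bash
python3 -m handwheel '[[0.03,-0.002,0,0,0,0,0],[0.03,-0.002,0,0,0,0,0],[0.03,-0.002,0,0,0,0,0],[0.03,-0.002,0,0,0,0,0],[0.03,-0.002,0,0,0,0,0],[0.03,-0.002,0,0,0,0,0],[0.03,-0.002,0,0,0,0,0],[0.03,-0.002,0,0,0,0,0],[0.03,-0.002,0,0,0,0,0],[0.03,0,0,0,0,0,0]]'; python3 - <<'E'
from h import *
for n in("scene","side"):
    ci=ctrl.camera_info(n);im,d=ctrl.get_image(n);np.savez(n+"4.npz",im=im,d=d,**ci)
S=np.load("side4.npz")["im"];C=np.load("scene4.npz")["im"]
cv2.imwrite("pics/s4.png",np.hstack([cv2.resize(S[205:245,245:295],(400,320),interpolation=0),cv2.resize(C[235:275,205:265],(400,320),interpolation=0)]))
E
```

```text
time: 11.65
position: [0.5002, -0.0253, 0.0066]
tool_rot: [-0.23, -3.133, -0.0]
ft_force: [-2.8, -0.3, 4.0]
grip_width: 0.46
grip_force: 12.0
```

View pics/s4.png

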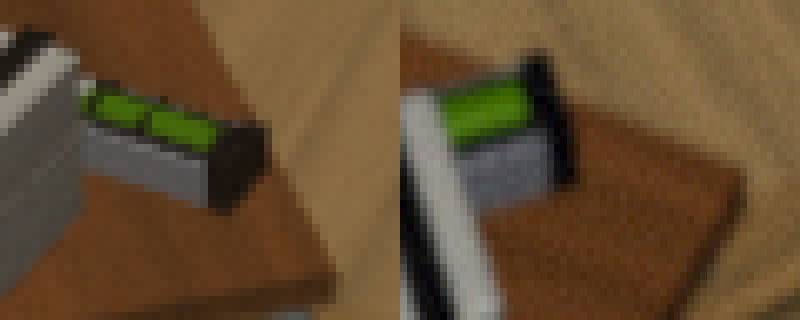

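Side crop: the vial's two black lines are at side px of about 256.3 and 262.8. The bubble is still off to the left, so the near corner is low. The force shows the wedge has just met the foot, so I'll go on slowly.

```bash
cat > bub.py <<'E'
from h import *
from scipy.ndimage import map_coordinates as mc
S=[ctrl.get_image("side")[0].astype(float) for _ in range(3)]
im=np.mean(S,0)
# along vial: crop points (90,103)-(215,133) /8 + (245,205), per half pixel
x=np.arange(253,275,.5); y=205+(103+(np.interp(x,[256.3,272],[0,30.5])))/8
for dy in(-1,0):
    p=np.array([mc(im[...,c],[y+dy-.5,x-.5],order=1) for c in range(3)]).T
    print(dy," ".join(f"{a:.1f}:{int(b)}/{int(g)}" for a,(b,g,r) in zip(x,p) if a<268))
C=cloud(ctrl.camera_info("side"),ctrl.get_image("side")[1])
print(ctrl.get_state()["ft_force"].round(1))
E
python3 -m handwheel '[[0.03,-0.0015,0,0,0,0,0],[0.03,-0.0015,0,0,0,0,0],[0.03,-0.0015,0,0,0,0,0],[0.03,-0.0015,0,0,0,0,0],[0.03,-0.0015,0,0,0,0,0],[0.03,-0.0015,0,0,0,0,0],[0.03,-0.0015,0,0,0,0,0],[0.03,-0.0015,0,0,0,0,0],[0.03,-0.0015,0,0,0,0,0],[0.03,-0.0015,0,0,0,0,0]]';python3 bub.py
```

```text
time: 13.0
position: [0.5109, -0.0266, 0.0061]
tool_rot: [-0.228, -3.124, -0.002]
ft_force: [-13.6, 2.2, 12.1]
grip_width: 0.461
grip_force: 12.0
-1 253.0:61/68 253.5:61/67 254.0:64/75 254.5:68/82 255.0:71/95 255.5:73/107 256.0:54/91 256.5:33/73 257.0:20/61 257.5:11/57 258.0:11/75 258.5:11/97 259.0:11/100 259.5:12/100 260.0:12/98 260.5:12/97 261.0:13/94 261.5:13/93 262.0:11/93 262.5:9/93 263.0:10/89 263.5:12/78 264.0:13/74 264.5:13/77 265.0:14/83 265.5:14/87 266.0:17/91 266.5:17/94 267.0:13/95 267.5:11/93
0 253.0:61/68 253.5:61/68 254.0:57/70 254.5:53/73 255.0:42/76 255.5:30/78 256.0:21/61 256.5:12/43 257.0:12/58 257.5:11/76 258.0:12/91 258.5:12/103 259.0:12/103 259.5:12/102 260.0:12/102 260.5:13/102 261.0:12/101 261.5:12/101 262.0:11/93 262.5:11/83 263.0:12/69 263.5:13/58 264.0:13/80 264.5:13/104 265.0:13/103 265.5:12/103 266.0:12/103 266.5:11/103 267.0:10/102 267.5:9/101
[-10.7   1.4  13. ]
```

The force is higher than it should be, because the held wedge is being pressed onto the table. I'll let go to relieve it and look.

```bash
python3 -m handwheel '[[0.06,0,0,0,0,0,0],[0.06,0,0,0,0,0,0],[0.06,0,0,0,0,0,0]]' ; python3 - <<'E'
from h import *
for n in("scene","side"):
    ci=ctrl.camera_info(n);im,d=ctrl.get_image(n);np.savez(n+"5.npz",im=im,d=d,**ci)
S=np.load("side5.npz")["im"];C=np.load("scene5.npz")["im"]
cv2.imwrite("pics/s5.png",np.hstack([cv2.resize(S[205:275,245:335],(450,350),interpolation=2),cv2.resize(C[230:300,215:285],(350,350),interpolation=2)]))
for n,box in (("scene",(60,215,262,365)),("side",(172,190,290,272))):
  for k in "045":
    S=dict(np.load(f"{n}{k}.npz"));C=cloud(S,S["d"]);P=C[box[1]:box[3],box[0]:box[2]].reshape(-1,3)
    A=np.c_[P[:,:2],np.ones(len(P))];c=np.array([.058,-.0088,.0108])
    for i in range(6):
        r=abs(A@c-P[:,2])<(.012 if i<2 else .005); c=np.linalg.lstsq(A[r],P[r,2],rcond=None)[0]
    print(n,k,"tilt",(c[:2]@[.989,-.148]).round(4),r.sum())
E
```

```text
time: 13.58
position: [0.5156, -0.0276, 0.0066]
tool_rot: [0.23, 3.132, -0.0]
ft_force: [-0.2, 0.0, -0.0]
grip_width: 0.662
grip_force: 0.0
scene 0 tilt 0.0591 11955
scene 4 tilt 0.059 11967
scene 5 tilt 0.0589 11968
side 0 tilt 0.06 3399
side 4 tilt 0.0592 3412
side 5 tilt 0.06 3400
```

View pics/s5.png

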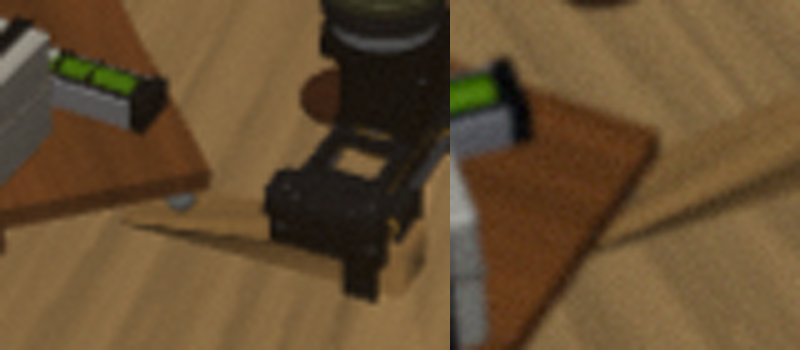

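The side crop shows the thin end under the foot, with the near tip corner at crop (125,222) and the foot at (180,200). The slab has not risen. The wedge now lies flat and free, so I'll push it from behind with shut fingers instead, which can't press it down.

```bash
python3 -m handwheel '[[0.075,0,0,-0.03,0,0,0],[0.075,0,0,-0.05,0,0,0],[0.0,0.06,0,-0.02,0,0,0],[0.0,0.02,0,0,0,0,0],[0,0,0,0,0,0,0],[0,0,0,0,0,0,0]]' 20; python3 - <<'E'
from h import *
from scipy.spatial.transform import Rotation as Ro
o=np.array([.654,-.045]);ax=np.array([.989,-.148]);n=np.array([.148,.989])
for c in("scene","side"):
    ci=ctrl.camera_info(c);im,d=ctrl.get_image(c);np.savez(c+"6.npz",im=im,d=d,**ci);C=cloud(ci,d)
    P=C.reshape(-1,3);s=(P[:,:2]-o)@ax;y=(P[:,:2]-o)@n
    k=(P[:,2]>.006)&(P[:,2]<.045)&(abs(y)<.05)&(s<-.03)&(s>-.22)
    for lo in np.arange(-.05,-.21,-.02):
        q=k&(s>lo)&(s<lo+.02); 
        if q.sum()>5: print(c,lo.round(2),q.sum(),np.percentile(y[q],[3,97]).round(3),np.percentile(P[q,2],50).round(4))
    print(" butt s",np.percentile(s[k],[.5,1,3]).round(4))
st=ctrl.get_state();R=Ro.from_rotvec(st["tool_rot"]).as_matrix();p=st["position"]
print(p,"tool x ang",np.degrees(np.arctan2(R[1,0],R[0,0])),"TCP s,y",(p[:2]-o)@ax,(p[:2]-o)@n)
E
```

```text
time: 14.42
position: [0.4376, -0.016, 0.1065]
tool_rot: [0.23, 3.132, -0.0]
ft_force: [0.5, 0.4, -0.0]
grip_width: 0.493
grip_force: 0.0
scene -0.05 135 [-0.02  0.02] 0.0155
scene -0.07 137 [-0.021  0.021] 0.0187
scene -0.09 150 [-0.02  0.02] 0.0213
scene -0.11 149 [-0.02  0.02] 0.025
scene -0.13 156 [-0.021  0.019] 0.0277
scene -0.15 170 [-0.019  0.021] 0.0307
scene -0.17 106 [-0.021  0.019] 0.0332
 butt s [-0.1624 -0.1614 -0.1596]
side -0.05 54 [-0.018  0.022] 0.0146
side -0.07 59 [-0.018  0.023] 0.0164
side -0.09 64 [-0.02   0.023] 0.0201
side -0.11 74 [-0.019  0.023] 0.0226
side -0.13 71 [-0.016  0.023] 0.0259
side -0.15 80 [-0.018  0.023] 0.0293
side -0.17 77 [-0.016  0.023] 0.0262
 butt s [-0.1608 -0.1607 -0.1601]
[ 0.43752151 -0.01615733  0.10620366] tool x ang 171.57965329454657 TCP s,y -0.21836594597592118 -0.003513418116572344
```

```bash
python3 -m handwheel '[[0,0,0.003,0.04,0,0,0],[0,0,0,0.04,0,0,0],[0,0,0,0.018,0,0,0],[0,-0.01,0,0,0,0,0],[0,-0.01,0,0,0,0,0],[0,-0.006,0,0,0,0,0],[0,-0.004,0,0,0,0,0],[0,-0.002,0,0,0,0,0],[0,-0.002,0,0,0,0,0],[0,-0.001,0,0,0,0,0],[0,0,0,0,0,0,0]]'
```

```text
time: 15.9
position: [0.4717, -0.0179, 0.0083]
tool_rot: [0.23, 3.133, 0.0]
ft_force: [0.1, -0.3, -0.1]
grip_width: 0.007
grip_force: 0.0
```

```bash
python3 -m handwheel '[[0,-0.0015,0,0,0,0,0],[0,-0.0015,0,0,0,0,0],[0,-0.0015,0,0,0,0,0],[0,-0.0015,0,0,0,0,0],[0,0,0,0,0,0,0]]'
```

```text
time: 16.52
position: [0.4778, -0.0189, 0.0084]
tool_rot: [0.23, 3.133, -0.0]
ft_force: [-0.9, 0.7, 0.3]
grip_width: 0.007
grip_force: 0.0
```

```bash
python3 -m handwheel '[[0,-0.0015,0,0,0,0,0],[0,-0.0015,0,0,0,0,0],[0,-0.0015,0,0,0,0,0],[0,-0.001,0,0,0,0,0],[0,-0.001,0,0,0,0,0],[0,-0.001,0,0,0,0,0],[0,-0.001,0,0,0,0,0],[0,-0.001,0,0,0,0,0]]';python3 -m handwheel '[[0,-0.001,0,0,0,0,0],[0,-0.001,0,0,0,0,0],[0,-0.001,0,0,0,0,0],[0,-0.001,0,0,0,0,0]]';python3 -m handwheel '[[0,-0.001,0,0,0,0,0],[0,-0.001,0,0,0,0,0],[0,-0.001,0,0,0,0,0],[0,-0.001,0,0,0,0,0]]'
```

```text
time: 17.52
position: [0.4836, -0.0197, 0.0076]
tool_rot: [-0.229, -3.126, -0.001]
ft_force: [-10.2, 0.8, 7.3]
grip_width: 0.006
grip_force: 4.9
time: 18.02
position: [0.4848, -0.0198, 0.0071]
tool_rot: [-0.228, -3.12, -0.002]
ft_force: [-14.5, 2.0, 11.6]
grip_width: 0.002
grip_force: 7.5
time: 18.52
position: [0.4889, -0.0203, 0.0071]
tool_rot: [-0.228, -3.121, -0.002]
ft_force: [-13.7, 2.7, 10.7]
grip_width: 0.007
grip_force: 7.3
```

It's moving, but finger sag presses the butt down by about 11 N. I'll ease the command upward while advancing.

```bash
python3 -m handwheel '[[0,0,0,-0.001,0,0,0],[0,-0.0005,0,-0.001,0,0,0],[0,-0.001,0,-0.0005,0,0,0],[0,-0.001,0,0,0,0,0]]';python3 -m handwheel '[[0,-0.001,0,0,0,0,0],[0,-0.001,0,0,0,0,0],[0,-0.001,0,0,0,0,0],[0,-0.001,0,0,0,0,0]]'; python3 - <<'E'
from h import *
for n,box in (("scene",(60,215,262,365)),("side",(172,190,290,272))):
    S=ctrl.camera_info(n);im,d=ctrl.get_image(n);C=cloud(S,d);P=C[box[1]:box[3],box[0]:box[2]].reshape(-1,3)
    A=np.c_[P[:,:2],np.ones(len(P))];c=np.array([.05,-.0075,.018])
    for i in range(6):
        r=abs(A@c-P[:,2])<(.012 if i<2 else .005); c=np.linalg.lstsq(A[r],P[r,2],rcond=None)[0]
    print(n,"tilt",(c[:2]@[.989,-.148]).round(4),r.sum())
E
```

```text
time: 19.02
position: [0.493, -0.0213, 0.0089]
tool_rot: [-0.229, -3.124, 0.0]
ft_force: [-7.1, 0.9, -0.1]
grip_width: 0.005
grip_force: 3.6
time: 19.52
position: [0.497, -0.0219, 0.0089]
tool_rot: [-0.229, -3.124, 0.0]
ft_force: [-6.1, 0.7, -0.7]
grip_width: 0.006
grip_force: 3.5
scene tilt 0.0453 11986
side tilt 0.0464 3384
```

```bash
python3 -m handwheel '[[0,-0.001,0,0,0,0,0],[0,-0.001,0,0,0,0,0],[0,-0.001,0,0,0,0,0],[0,-0.001,0,0,0,0,0],[0,-0.001,0,0,0,0,0],[0,-0.001,0,0,0,0,0],[0,-0.001,0,0,0,0,0],[0,-0.001,0,0,0,0,0],[0,-0.001,0,0,0,0,0],[0,-0.001,0,0,0,0,0]]';python3 -m handwheel '[[0,-0.0015,0,0,0,0,0],[0,-0.0015,0,0,0,0,0],[0,-0.0015,0,0,0,0,0],[0,-0.0015,0,0,0,0,0],[0,-0.0015,0,0,0,0,0],[0,-0.0015,0,0,0,0,0],[0,-0.0015,0,0,0,0,0],[0,-0.0015,0,0,0,0,0],[0,-0.0015,0,0,0,0,0],[0,-0.0015,0,0,0,0,0]]'; cat > tilt.py <<'E'
from h import *
from scipy.spatial.transform import Rotation as Ro
o=np.array([.654,-.045]);ax=np.array([.989,-.148]);n_=np.array([.148,.989])
for n,box in (("scene",(60,205,262,365)),("side",(172,185,292,272))):
    S=ctrl.camera_info(n);im,d=ctrl.get_image(n);C=cloud(S,d);P=C[box[1]:box[3],box[0]:box[2]].reshape(-1,3)
    best=None
    for t in np.arange(-.01,.06,.01):
        c=np.array([t*.989,-t*.148,.0608-t*(.843*.989+.074*.148)]);A=np.c_[P[:,:2],np.ones(len(P))]
        for i in range(6):
            r=abs(A@c-P[:,2])<(.008 if i<2 else .004); c=np.linalg.lstsq(A[r],P[r,2],rcond=None)[0]
        if best is None or r.sum()>best[0]: best=(r.sum(),c)
    print(n,"tilt",(best[1][:2]@ax).round(4),best[0])
    cv2.imwrite(f"pics/{n}_last.png",im)
    Q=C.reshape(-1,3);s=(Q[:,:2]-o)@ax;y=(Q[:,:2]-o)@n_
    k=(Q[:,2]>.006)&(Q[:,2]<.04)&(abs(y)<.05)&(s<-.03)&(s>-.16)
    for lo in(-.05,-.07,-.09):
        q=k&(s>lo)&(s<lo+.02)
        if q.sum()>5:print("  ",lo,np.percentile(y[q],[3,97]).round(3))
E
python3 tilt.py; python3 bub.py
```

```text
time: 20.88
position: [0.507, -0.0234, 0.0088]
tool_rot: [-0.229, -3.125, 0.0]
ft_force: [-7.5, 0.2, -1.4]
grip_width: 0.007
grip_force: 3.4
time: 22.12
position: [0.522, -0.0257, 0.0088]
tool_rot: [-0.229, -3.125, 0.0]
ft_force: [-6.0, 0.7, -2.0]
grip_width: 0.003
grip_force: 3.2
scene tilt 0.0229 11814
   -0.05 [-0.021  0.019]
   -0.07 [-0.02  0.02]
   -0.09 [-0.02   0.019]
side tilt 0.0225 3184
   -0.05 [-0.016  0.022]
   -0.07 [0.014 0.022]
   -0.09 [0.016 0.022]
-1 253.0:60/71 253.5:58/72 254.0:55/81 254.5:52/90 255.0:56/93 255.5:61/97 256.0:48/81 256.5:34/65 257.0:19/78 257.5:10/95 258.0:9/99 258.5:9/101 259.0:10/101 259.5:11/101 260.0:12/100 260.5:12/100 261.0:13/97 261.5:13/93 262.0:12/74 262.5:10/53 263.0:11/62 263.5:11/77 264.0:11/90 264.5:11/101 265.0:11/101 265.5:11/101 266.0:11/102 266.5:11/102 267.0:10/102 267.5:10/101
0 253.0:59/68 253.5:55/67 254.0:43/67 254.5:32/67 255.0:24/61 255.5:17/54 256.0:15/55 256.5:13/56 257.0:13/74 257.5:12/89 258.0:12/89 258.5:12/89 259.0:12/90 259.5:13/90 260.0:13/87 260.5:13/86 261.0:13/81 261.5:12/77 262.0:11/62 262.5:11/48 263.0:12/72 263.5:12/93 264.0:12/93 264.5:12/95 265.0:13/94 265.5:14/94 266.0:13/95 266.5:12/96 267.0:12/96 267.5:13/94
[-6.3  0.8 -3.1]
```

```bash
python3 -m handwheel '[[0,-0.002,0,0,0,0,0],[0,-0.002,0,0,0,0,0],[0,-0.002,0,0,0,0,0],[0,-0.002,0,0,0,0,0],[0,-0.002,0,0,0,0,0],[0,-0.002,0,0,0,0,0],[0,-0.002,0,0,0,0,0],[0,-0.002,0,0,0,0,0],[0,-0.002,0,0,0,0,0],[0,-0.002,0,0,0,0,0],[0,-0.001,0,0,0,0,0],[0,0,0,0,0,0,0]]';python3 -m handwheel '[[0,0,0,0,0,0,0],[0,0,0,0,0,0,0],[0,0,0,0,0,0,0],[0,0,0,0,0,0,0],[0,0,0,0,0,0,0],[0,0,0,0,0,0,0],[0,0,0,0,0,0,0]]';python3 tilt.py; python3 bub.py
```

```text
time: 23.92
position: [0.5434, -0.0288, 0.0089]
tool_rot: [-0.229, -3.126, 0.0]
ft_force: [-4.9, -0.2, -3.3]
grip_width: 0.005
grip_force: 2.5
time: 24.8
position: [0.5434, -0.0288, 0.0089]
tool_rot: [-0.229, -3.126, 0.0]
ft_force: [-4.6, 1.1, -4.0]
grip_width: 0.005
grip_force: 2.5
scene tilt 0.0029 11795
   -0.05 [-0.02  0.02]
   -0.07 [-0.02   0.019]
   -0.09 [-0.021  0.02 ]
side tilt 0.0039 3108
   -0.05 [0.013 0.022]
   -0.07 [0.017 0.022]
   -0.09 [0.017 0.024]
-1 253.0:58/71 253.5:53/72 254.0:36/73 254.5:18/73 255.0:15/60 255.5:12/47 256.0:16/58 256.5:20/69 257.0:31/89 257.5:35/105 258.0:34/105 258.5:28/103 259.0:28/104 259.5:36/107 260.0:37/106 260.5:37/104 261.0:22/86 261.5:11/70 262.0:12/59 262.5:12/51 263.0:11/75 263.5:10/98 264.0:11/97 264.5:11/97 265.0:12/97 265.5:12/98 266.0:11/99 266.5:10/101 267.0:11/100 267.5:11/99
0 253.0:59/68 253.5:57/68 254.0:47/63 254.5:38/58 255.0:28/51 255.5:19/44 256.0:16/52 256.5:13/58 257.0:14/65 257.5:15/71 258.0:14/70 258.5:11/70 259.0:12/75 259.5:16/79 260.0:16/73 260.5:15/67 261.0:14/59 261.5:14/56 262.0:13/51 262.5:12/47 263.0:12/66 263.5:15/80 264.0:15/76 264.5:14/71 265.0:14/73 265.5:13/77 266.0:12/80 266.5:10/84 267.0:11/84 267.5:14/82
[-4.2  1.3 -2.9]
```

```bash
python3 -m handwheel '[[0,0,0,0.001,0,0,0],[0,0.002,0,0,0,0,0],[0,0.005,0,0,0,0,0],[0,0.01,0,0,0,0,0],[0,0,0,0,0,0,0],[0,0,0,0,0,0,0],[0,0,0,0,0,0,0],[0,0,0,0,0,0,0],[0,0,0,0,0,0,0],[0,0,0,0,0,0,0],[0,0,0,0,0,0,0]]';python3 tilt.py; python3 - <<'E'
from h import *
S=np.mean([ctrl.get_image("side")[0] for _ in range(4)],0).astype(np.uint8)
cv2.imwrite("pics/s7.png",np.hstack([cv2.resize(S[200:230,245:285],(400,300),interpolation=0),cv2.resize(S[200:275,245:345],(400,300),interpolation=2)]))
E
```

```text
time: 26.48
position: [0.5301, -0.0266, 0.0098]
tool_rot: [0.23, 3.133, 0.0]
ft_force: [-1.1, 0.2, 0.1]
grip_width: 0.006
grip_force: 0.0
scene tilt 0.0072 11790
   -0.05 [-0.021  0.02 ]
   -0.07 [-0.021  0.019]
   -0.09 [-0.021  0.02 ]
side tilt 0.0091 3139
   -0.05 [-0.002  0.024]
   -0.07 [0.016 0.024]
   -0.09 [0.018 0.023]
```

View pics/s7.png

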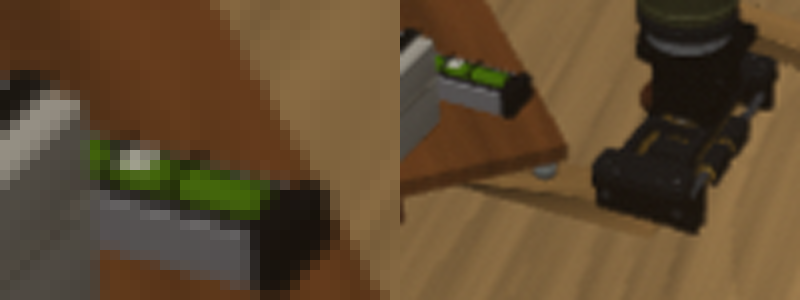

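The bubble's highlight is at crop x of about 137, between lines at 112 and 173, so it is slightly towards the far end. The slab tilt agrees: still a little low now that the wedge has settled. I'll push about 5 mm more.

```bash
python3 -m handwheel '[[0,-0.005,0,0.0005,0,0,0],[0,-0.005,0,0,0,0,0],[0,-0.002,0,0,0,0,0],[0,-0.001,0,0,0,0,0],[0,-0.001,0,0,0,0,0],[0,-0.001,0,0,0,0,0],[0,-0.001,0,0,0,0,0],[0,-0.001,0,0,0,0,0],[0,-0.001,0,0,0,0,0],[0,-0.001,0,0,0,0,0],[0,-0.001,0,0,0,0,0],[0,-0.001,0,0,0,0,0]]';python3 -m handwheel '[[0,-0.001,0,0,0,0,0],[0,0,0,0,0,0,0],[0,0,0,0,0,0,0],[0,0,0,0,0,0,0],[0,0,0,0,0,0,0],[0,0,0,0,0,0,0],[0,0,0,0,0,0,0]]';python3 tilt.py;python3 -m handwheel '[[0,0.002,0,0,0,0,0],[0,0.005,0,0,0,0,0],[0,0.01,0,0,0,0,0],[0,0.01,0,0,0,0,0],[0,0,0,0,0,0,0],[0,0,0,0,0,0,0],[0,0,0,0,0,0,0],[0,0,0,0,0,0,0],[0,0,0,0,0,0,0],[0,0,0,0,0,0,0]]';python3 tilt.py; cat > bp.py <<'E'
from h import *
S=np.mean([ctrl.get_image("side")[0] for _ in range(6)],0)
for v in range(211,222): print(v,*[f"{int(b)}/{int(g)}" for b,g,r in S[v,252:270]])
E
python3 bp.py
```

```text
time: 28.28
position: [0.5456, -0.0288, 0.0084]
tool_rot: [-0.229, -3.122, -0.002]
ft_force: [-12.7, 1.6, 10.5]
grip_width: 0.005
grip_force: 6.6
time: 29.15
position: [0.5469, -0.0289, 0.0084]
tool_rot: [-0.229, -3.123, -0.002]
ft_force: [-12.1, 1.9, 8.6]
grip_width: 0.004
grip_force: 6.0
scene tilt 0.0044 11776
   -0.05 [-0.02  0.02]
   -0.07 [-0.021  0.019]
   -0.09 [-0.019  0.02 ]
side tilt 0.0061 3133
   -0.05 [0.016 0.021]
   -0.07 [0.017 0.024]
   -0.09 [0.015 0.021]
time: 30.5
position: [0.5252, -0.0259, 0.0093]
tool_rot: [0.23, 3.133, -0.0]
ft_force: [-0.4, 0.2, -0.4]
grip_width: 0.005
grip_force: 0.0
scene tilt 0.0045 11808
   -0.05 [-0.021  0.02 ]
   -0.07 [-0.02  0.02]
   -0.09 [-0.02  0.02]
side tilt 0.0065 3082
   -0.05 [-0.014  0.021]
   -0.07 [0.013 0.021]
   -0.09 [0.016 0.022]
211 83/94 40/58 22/48 24/49 24/51 25/53 26/54 26/56 27/56 27/56 27/58 28/59 28/58 27/56 27/57 26/57 27/59 29/59
212 62/72 51/63 31/52 25/49 29/52 25/52 25/51 27/55 27/56 26/56 27/58 26/58 27/56 26/55 25/55 27/57 28/58 28/58
213 65/72 55/64 46/67 27/51 36/60 21/42 19/37 30/58 30/58 26/55 27/57 
[... 263 characters left out ...]
/57 26/58
216 62/69 51/76 14/89 12/61 46/76 107/143 137/157 140/157 115/144 10/96 11/76 12/37 13/49 28/57 51/75 35/63 27/54 29/56
217 62/69 53/65 26/56 13/48 14/73 11/96 17/101 38/109 48/113 11/85 12/49 12/74 11/99 11/98 11/90 17/69 30/62 33/62
218 61/68 58/65 51/58 34/38 18/41 17/66 13/82 12/85 12/83 12/61 10/51 12/101 11/102 11/102 10/101 11/100 10/98 10/92
219 62/69 64/72 72/75 78/78 51/52 51/53 38/42 36/45 19/41 15/53 11/47 11/86 12/91 10/96 12/101 10/100 10/101 8/100
220 65/74 70/78 74/77 87/88 91/91 97/98 84/84 80/80 50/53 45/47 36/40 25/39 19/50 12/66 14/85 12/88 12/94 11/92
221 68/77 67/73 76/79 81/80 82/82 81/82 83/84 90/90 97/97 97/97 81/81 62/63 52/54 45/46 36/40 27/45 17/59 14/62
```

Bubble edges and slab tilt agree that it sits about +3.5 mm, so 6 mm more of slide should centre it.

```bash
python3 -m handwheel '[[0,-0.009,0,-0.001,0,0,0],[0,-0.008,0,0,0,0,0],[0,-0.003,0,0,0,0,0],[0,-0.001,0,0,0,0,0],[0,-0.001,0,0,0,0,0],[0,-0.001,0,0,0,0,0],[0,-0.001,0,0,0,0,0],[0,-0.001,0,0,0,0,0],[0,-0.001,0,0,0,0,0],[0,-0.001,0,0,0,0,0],[0,-0.001,0,0,0,0,0],[0,-0.001,0,0,0,0,0]]';python3 -m handwheel '[[0,-0.001,0,0,0,0,0],[0,-0.001,0,0,0,0,0],[0,-0.001,0,0,0,0,0],[0,0,0,0,0,0,0]]'; python3 tilt.py
```

```text
time: 32.4
position: [0.5486, -0.0293, 0.0094]
tool_rot: [-0.229, -3.122, -0.002]
ft_force: [-12.6, 2.5, 9.5]
grip_width: -0.0
grip_force: 6.5
time: 32.9
position: [0.552, -0.0297, 0.0094]
tool_rot: [-0.229, -3.123, -0.002]
ft_force: [-11.8, 1.7, 7.2]
grip_width: 0.006
grip_force: 5.9
scene tilt 0.0001 11775
   -0.05 [-0.021  0.02 ]
   -0.07 [-0.021  0.019]
   -0.09 [-0.019  0.02 ]
side tilt 0.0019 3069
   -0.05 [0.016 0.024]
   -0.07 [0.016 0.022]
   -0.09 [0.017 0.022]
```

Tilt is now about 0.001 ± 0.001. I'll back off, raise the arm clear, and check.

```bash
python3 -m handwheel '[[0,0.002,0,0,0,0,0],[0,0.005,0,0,0,0,0],[0,0.015,0,0,0,0,0],[0,0.03,0,0,0,0,0],[0,0.02,0,-0.04,0,0,0],[0,0,0,-0.05,0,0,0],[0,0,0,0,0,0,0],[0,0,0,0,0,0,0],[0,0,0,0,0,0,0],[0,0,0,0,0,0,0],[0,0,0,0,0,0,0]]';python3 tilt.py; python3 bp.py | head -9; python3 - <<'E'
from h import *
o=np.array([.654,-.045]);ax=np.array([.989,-.148]);n=np.array([.148,.989])
ci=ctrl.camera_info("scene");im,d=ctrl.get_image("scene");P=cloud(ci,d).reshape(-1,3);s=(P[:,:2]-o)@ax;y=(P[:,:2]-o)@n
k=(P[:,2]>.008)&(P[:,2]<.045)&(abs(y)<.016)&(s<-.035)&(s>-.085)
print("slope",np.polyfit(s[k],P[k,2],1),"z across",np.polyfit(y[k],P[k,2]+.16*s[k],1)[0])
S=ctrl.get_image("side")[0]
cv2.imwrite("pics/s8.png",np.hstack([cv2.resize(S[200:230,245:285],(400,300),interpolation=0),cv2.resize(S[200:275,245:345],(400,300),interpolation=2)]))
E
```

```text
time: 34.38
position: [0.4852, -0.0201, 0.0996]
tool_rot: [-0.23, -3.132, 0.001]
ft_force: [0.2, 0.3, -0.0]
grip_width: 0.008
grip_force: 0.0
scene tilt -0.0002 11809
   -0.05 [-0.021  0.02 ]
   -0.07 [-0.02  0.02]
   -0.09 [-0.02  0.02]
side tilt 0.0017 3097
   -0.05 [-0.018  0.022]
   -0.07 [-0.017  0.023]
   -0.09 [-0.022  0.022]
211 71/80 39/57 22/48 23/48 23/50 24/51 25/54 26/55 26/55 27/56 27/57 28/57 28/57 27/55 26/55 27/57 28/57 27/57
212 61/70 43/59 29/51 25/47 27/52 24/50 24/50 26/54 26/55 27/55 27/56 28/57 26/55 25/55 26/56 28/57 27/57 26/57
213 61/70 51/66 43/68 26/51 34/58 23/43 17/34 27/54 28/56 26/53 26/56 27/57 29/58 26/56 25/54 25/55 26/56 28/58
214 62/74 45/82 9/87 12/69 18/53 26/43 40/58 64/78 58/77 48/69 35/58 25/53 24/51 25/52 26/54 27/56 25/55 28/57
215 62/70 53/79 11/96 10/80 12/53 42/90 107/135 141/151 112/124 97/112 49/70 20/39 17/33 24/40 32/56 26/53 29/57 26/55
216 62/69 56/78 10/82 13/44 15/58 67/113 134/151 137/155 125/149 80/124 11/74 14/45 17/55 35/62 47/69 26/54 38/67 29/54
217 60/67 52/66 23/60 14/47 11/69 12/91 16/95 36/104 49/111 27/92 12/54 11/83 11/98 10/95 9/87 18/77 27/79 37/64
218 59/67 60/68 58/63 37/42 19/41 18/60 13/66 14/82 13/80 12/58 11/53 11/98 10/100 11/99 11/100 9/97 8/97 11/95
219 63/70 67/75 75/78 74/74 49/51 51/54 45/46 34/38 19/36 16/38 12/44 12/82 12/87 13/93 12/95 11/98 11/99 10/99
slope [-0.13964699  0.02106905] z across -0.10248243406238117
```

View pics/s8.png

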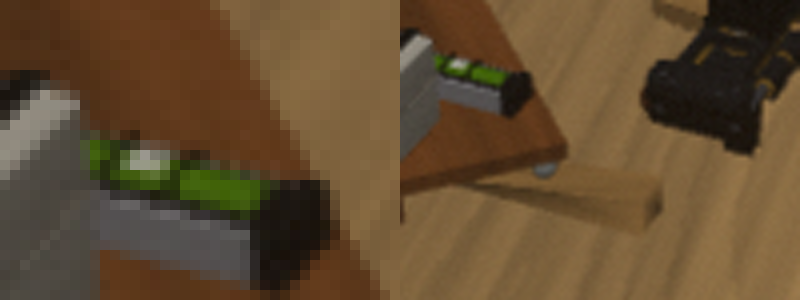

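```bash
python3 - <<'E'
from h import *
o=np.array([.654,-.045]);ax=np.array([.989,-.148]);n=np.array([.148,.989])
def f(nm,ci,d):
    P=cloud(ci,d).reshape(-1,3);s=(P[:,:2]-o)@ax;y=(P[:,:2]-o)@n
    k=(P[:,2]>.01)&(P[:,2]<.045)&(abs(y)<.013)&(s<-.035)&(s>-.08)
    print(nm,np.linalg.lstsq(np.c_[s[k],y[k],np.ones(k.sum())],P[k,2],rcond=None)[0].round(4))
for c in("scene","side"):
    f(c,ctrl.camera_info(c),ctrl.get_image(c)[1]); S=dict(np.load(c+"6.npz")); f(c+" before",S,S["d"])
E
```

```text
scene [-0.1654 -0.005   0.0204]
scene before [-0.163  -0.0179  0.0093]
side [-0.149   0.0222  0.0199]
side before [-0.1366  0.005   0.0098]
```

The wedge lies flat (slope 0.165 and -0.005 across from the scene camera), the bubble is between the lines and the arm is clear, so I'm handing in.

```bash
python3 -c "
from bench import ctrl
print(ctrl.close_job())"
```

```text
the job is handed in; nothing more can be done
None
```

The job is handed in, verdict not shown: the wedge lies flat under the low corner's foot, carrying it, with the bubble between its two lines and the arm clear; push force at the wrist peaked near 18 N, while the force at the foot itself was not measured.

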